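# Lower the group-head service stand off its ratchet

## Task

The tilting service stand with the group head on it is still propped up on its ratchet; lower it. With the fingertips, press down the thumb tab of the weighted ratchet pawl until the pawl tips over and stays back clear of the teeth, then push the tilting arm steadily down by the rubber pad at its tip until it lies fully down on its rests: do not force the arm against the teeth, slam it or lift it. Leave the pawl tipped back, and do not pick up or shift any of the tools and parts lying around.

Things in the scene. Friction and masses are not known exactly. Their poses are not given: they have to be found in the camera images.
- stand: Tilting service stand bolted to the bench: grey base plate 350x150x8 mm, two cheeks with a level hinge pin, a tilting arm, a toothed steel ratchet disc (156 mm) and a pawl. Origin on the bench below the middle of the hinge pin, which is 85 mm up. x: level, towards the arm's free end; y: along the pin; z: up. Ratchet and pawl lie in the plane y = -57 mm; pawl pivot at x = -87, z = 111 mm.
- cradle (a joint): Elevation of the tilting arm, rad: 0 = flat on its rubber rests (stop), larger = tip raised; starts 0.55 to 0.85. Dark plate 72 mm wide, 222 mm long, a chrome group head (76 mm wide) on it 85 mm from the hinge. Stiff hinge: it stays where left; its tip takes 8 to 12 N to push down. With the pawl in the teeth it goes down one tooth (0.17 rad) at most and locks; with the pawl clear, all the way.
- push_pad (a point): Middle of the top face of the black rubber push pad at the arm's tip, 44 mm along the arm by 54 mm across. It turns with the arm: at elevation a it is at x = 200 cos a - 14 sin a, y = 0, z = 85 + 200 sin a + 14 cos a (mm, stand frame), so 99 mm above the bench when flat. Axes: x along the arm outwards, z out of the pad.
- pawl (a joint): Angle of the weighted pawl, rad: dark steel bell crank, hooked nose with a heavy round head (24 mm) leaning over the ratchet, tail with a thumb tab pointing away from the arm. -0.17 to -0.02: nose in the teeth (start). Pressing the tab down raises it (1 N, up to 5 N if the arm bears on the teeth). Above 0.31 it falls over by itself to its stop at 0.65, clear, and stays; below, back into the teeth.
- thumb_tab (a point): Middle of the top face of the pawl's thumb tab, a ribbed steel plate 28x28x5 mm at the end of the tail, 86 mm from the pawl pivot. At pawl angle p it is at x = -87 - 86 cos(p - 0.323), y = -57, z = 111 - 86 sin(p - 0.323) (mm, stand frame): about 150 mm above the bench in the teeth, 112 at dead centre, 84 at the stop. Axes turn with the pawl.
- portafilter: Loose bystander: chrome portafilter, bowl 72 mm wide and 30 mm high, black handle, 220 mm long in all; origin under the bowl. Leave alone.
- tamper: Loose bystander: steel coffee tamper, 58 mm wide, 86 mm high; origin under its foot. Leave alone.
- spanner_large: Loose bystander: steel spanner 170 mm long lying flat. Leave alone.
- spanner_small: Loose bystander: steel spanner 130 mm long lying flat. Leave alone.
- cup: Loose bystander: aluminium cup 84 mm wide, 85 mm high. Leave alone.
- grate: Loose bystander: steel wire drip-tray grate 208 x 158 x 8 mm lying flat. Leave alone.
- screw_tray: Loose bystander: steel screw tray 110 x 150 x 28 mm. Leave alone.

How it is judged:
By the outcome, as a careful person would: the job done as asked, in the order asked, and still so for the second after the job is handed in, with the robot touching nothing.
It also fails if it takes over 42 s, if anything falls off the work surface, if the arm or the gripper's body presses on something with over 40 N, if the wrist force passes 120 N, or if a joint passes its speed limit or range.

## Robot

A 7-joint arm with a two-finger parallel gripper is mounted at the origin on the work surface. World frame = base frame: x ahead of the robot, y to its left, z up, the work surface at z = 0. Lengths are in m, angles in rad, forces in N, time in s.
With the tool pointing down it reaches from about 0.35 to 0.9 m from the base axis. Payload 7.2 kg.
Tool frame: the origin (TCP) lies where the fingers leave the gripper's body, on its centre line; the fingertips stand 80 mm ahead of it and the grasp point (between the pads) lies 61 mm ahead of it (r.tcp_to_grasp is the z of the grasp point in the tool frame, in m); z points along the fingers, y is the direction in which the jaws open and shut (so a half turn about z gives the same grasp; the last joint's range is limited). The gripper opens to 88 mm and grips with 3 to 60 N. Pads are 20 mm wide; open, the fingers measure 115 mm over their backs; the gripper's body (75 mm by 178 mm) begins 61 mm behind the grasp point.
Start: joints at [-1.357, 0.411, -0.013, 1.596, 0.006, 1.134, -0.082], TCP at [0.174, 0.6, 0.303] pointing down, gripper open.
Joint ranges: [-2.95, 2.95], [-0.29, 1.99], [-1.47, 1.44], [0.14, 2.54], [-1.03, 4.17], [0.13, 1.85], [-2.86, 2.86]. Speed limits (rad/s): [2.39, 2.39, 3.01, 3.01, 3.14, 3.14, 3.14].

## Interface

Orientations are given as [roll, pitch, yaw] about the fixed x, y, z axes, in that order (R = Rz(yaw) Ry(pitch) Rx(roll)).
In Python, from bench import r, imaging, finder gives the robot as it stands.
- The arm moves only by the tool arm_command, never from a script. Its argument "steps" is a list of rows, each a list of 4 numbers: the shift along the tool's x, y, z in m, then the turn about the tool's z in rad. A call has 1 to 20 rows; each row is the pose to reach, as a shift and turn from the pose measured when the call began, along the tool's axes at that moment; what a row does not reach only later rows make up. A row lasts 1/8 s, in which the tool goes at most 62.5 mm and 10.7 degrees, less where a joint would pass 70% of its speed; a pose out of reach is approached as far as the arm can. A call with a gripper value outside its range is refused whole. "hand" is the closure, from 0 (fully open) to 1 (shut), set as the call begins (left out, the last holds). The fingers move at their own pace and stop on an object; "squeeze" is the grip in N (left out, the last holds). Time passes only in rows, so rows that repeat a pose let the fingers close. It gives the time, the measured TCP pose, the force and the opening at its end, in the units of the state.
- r.state(): the state, without advancing time (a new reading comes with each control period).
- imaging.camera(name): name is "scene" or "top"; returns the picture (400x640x3 uint8, red, green, blue); there is no depth.
- imaging.calibration(name): a dict with "intrinsics" (3x3 intrinsics, pixels), "R" (3x3) and "t" (3): a world point X has camera coordinates R X + t. Camera axes: x right, y down, z forward; pixel columns grow to the right and rows downward; lengths in m; the calibration is good to about 2 mm. A picture is of the moment at which its call begins. calibration takes no time and is no camera call.
- r.hand_in(): hands the job in, once; it reports no verdict.
Trained networks look in the newest picture that a camera, given by its name, has taken for a name from the list of things; names that differ only in an ending like _2 or _b are one class to them, and where a whole thing is asked for, a point or a joint stands for the part that bears it (a point fixed in the world has none). Each returns a list of dicts, best first, with "conf" (0 to 1); they miss things now and then, are a little off and sometimes report something else, mostly with a low value. They report only what shows in the picture. A call takes as long as a camera call.
- finder.look_for(target, camera): "at" ([column, row] in pixels, amid what is visible of it).
The state is a dict: "clock": time; "qpos": joint angles; "joint_velocities": joint speeds; "joint_torque": joint torques, N m; "position": TCP position; "tcp_rot": TCP orientation; "ft_force": force on the tool from outside, world axes, zero at the start; "ft_torque": the same for the moment, N m; "opening": finger opening in m.
Only numpy, scipy, OpenCV 4.12 (cv2) and the standard library are available. Lean on these libraries where they do the work, as an engineer would, in place of code of your own. Each camera call takes 0.05 s, during which the arm holds its last target.

## Working session

There is one attempt and no reset: what is moved stays moved. The work goes in short steps, Python scripts to look and compute and a tool call to move; the robot and the scene stay as the last step left them, time stands still between calls to the robot, and variables do not carry over. Pictures are saved under pics/ and viewed, and the job is handed in when it is done.

Besides the shell and the picture viewer there is one more tool, called after "Emit:" as a command line: name --pt "numbers of a row" for each row, then --argument value for the rest. arm_command: Moves the arm, as the interface text tells. Its arguments: {"type":"object","properties":{"steps":{"type":"array","items":{"type":"array","items":{"type":"number"}}},"hand":{"type":"number"},"squeeze":{"type":"number"}},"required":["steps"]}

```bash
mkdir -p pics; python3 - <<'E'
from bench import r, imaging, finder
import cv2
for c in("scene","top"):
    im=imaging.camera(c); cv2.imwrite(f"pics/{c}0.png",im[:,:,::-1])
    k=imaging.calibration(c); print(c,k)
    for t in("stand","cradle","push_pad","pawl","thumb_tab"):
        print(t,[(d['at'],round(d['conf'],2)) for d in finder.look_for(t,c)[:3]])
s=r.state();print(s)
E
```

```text
scene {'intrinsics': array([[486.4998972 ,   0.        , 315.58170458],
       [  0.        , 486.4998972 , 201.27757962],
       [  0.        ,   0.        ,   1.        ]]), 'R': array([[-0.1085974 ,  0.99395197,  0.01631184],
       [ 0.58406921,  0.07707511, -0.80803625],
       [-0.80440646, -0.0782234 , -0.58890691]]), 't': array([ 0.02948172, -0.28494327,  1.9682406 ])}
stand [([321.1, 200.6], 0.87)]
cradle [([321.3, 182.8], 0.67)]
push_pad [([322.5, 185.7], 0.79)]
pawl [([273.8, 175.5], 0.73)]
thumb_tab [([276.4, 176.0], 0.78)]
top {'intrinsics': array([[500.90515276,   0.        , 319.12172904],
       [  0.        , 500.90515276, 195.09294566],
       [  0.        ,   0.        ,   1.        ]]), 'R': array([[-0.0087672 , -0.99991689, -0.00945216],
       [-0.98890055,  0.01007189, -0.14823719],
       [ 0.14832007,  0.00804762, -0.98890667]]), 't': array([0.02643309, 0.59077629, 1.55579053])}
stand [([311.1, 214.9], 0.59)]
cradle [([296.6, 203.6], 0.74), ([338.5, 159.8], 0.63)]
push_pad [([296.5, 202.6], 0.7), ([460.1, 168.9], 0.68)]
pawl []
thumb_tab [([362.7, 207.3], 0.81), ([337.2, 161.3], 0.62)]
{'clock': 0.6, 'qpos': array([-1.35718311,  0.41106292, -0.01274179,  1.59623698,  0.00558907,
        1.13430455, -0.08220317]), 'joint_velocities': array([-0.00086623, -0.00076431, -0.00207236,  0.00027603, -0.0002924 ,
       -0.00036592, -0.00241219]), 'joint_torque': array([ 1.59007132e-04, -5.87421584e+01,  6.40681833e-01, -2.91271323e+01,
       -5.37155906e-02,  1.05796068e-02,  9.74538722e-06]), 'position': array([0.1737927 , 0.60033033, 0.30266121]), 'tcp_rot': array([ 3.14157090e+00, -2.80857075e-05,  2.85981947e+00]), 'ft_force': array([-0.3687614 , -0.4333248 , -0.67411115]), 'ft_torque': array([-0.03095981, -0.02075281,  0.00532854]), 'opening': 0.08736021785147091}
```

View pics/scene0.png

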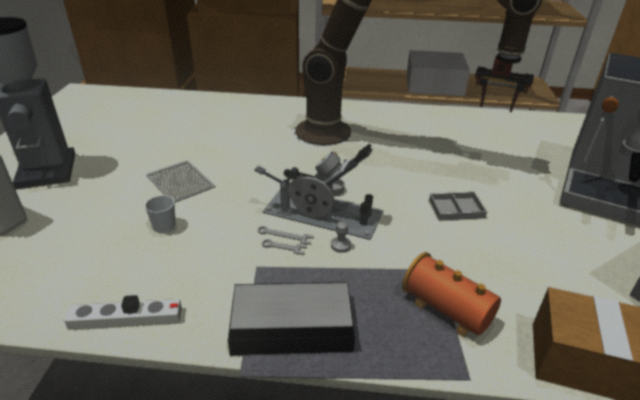

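View pics/top0.png

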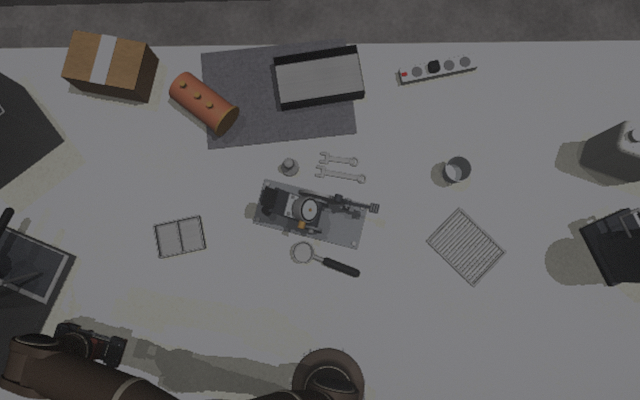

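```bash
python3 - <<'E'
import cv2
a=cv2.imread("pics/scene0.png")[120:280,220:420];cv2.imwrite("pics/sc_c.png",cv2.resize(a,None,fx=3.7,fy=3.7,interpolation=cv2.INTER_CUBIC))
a=cv2.imread("pics/top0.png")[130:280,230:430];cv2.imwrite("pics/tp_c.png",cv2.resize(a,None,fx=4,fy=4,interpolation=cv2.INTER_CUBIC))
E
```

```text
(no output)
```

View pics/sc_c.png

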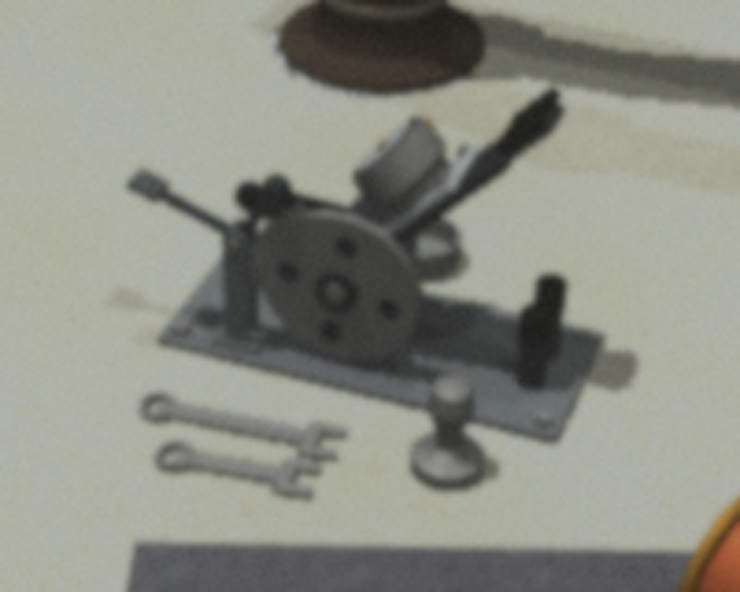

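View pics/tp_c.png

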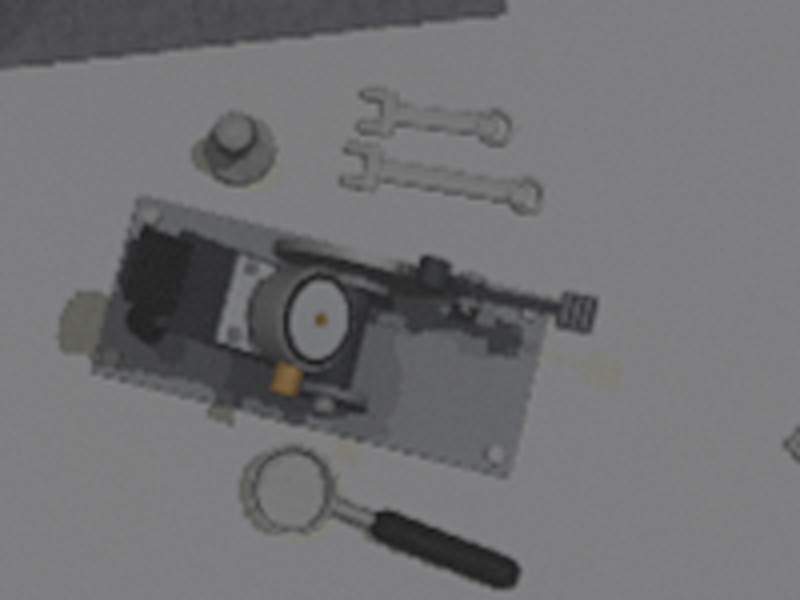

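```bash
cat > fit.py <<'E'
import numpy as np
from bench import imaging
K={c:imaging.calibration(c) for c in("scene","top")}
def proj(c,X):
    k=K[c];p=k["R"]@X+k["t"];q=k["intrinsics"]@p;return q[:2]/q[2]
def st(v,P):
    c,s=np.cos(v[2]),np.sin(v[2]);return np.array([v[0]+c*P[0]-s*P[1],v[1]+s*P[0]+c*P[1],P[2]])
def tab(p,y=-.057):return np.array([-.087-.086*np.cos(p-.323),y,.111-.086*np.sin(p-.323)])
def pad(a):return np.array([.2*np.cos(a)-.014*np.sin(a),0,.085+.2*np.sin(a)+.014*np.cos(a)])
E
python3 - <<'E'
from fit import *
from scipy.optimize import least_squares
S=lambda u,v:np.array([u/3.7+220,v/3.7+120]);T=lambda u,v:np.array([u/4+230,v/4+130])
def obs(v):
    x,y,w,a,p,c=v
    cor=lambda i,j:np.array([c+.175*i,.075*j,.008])
    return [("scene",tab(p),S(148,185)),("top",tab(p),T(577,312)),("scene",pad(a),S(538,115)),
     ("scene",np.array([0,-.065,.085]),S(337,292)),
     ("top",cor(1,-1),T(145,200)),("top",cor(1,1),T(95,373)),("top",cor(-1,1),T(508,478)),
     ("scene",cor(-1,-1),S(163,340)),("scene",cor(1,-1),S(557,440)),("scene",cor(1,1),S(605,335))]
f=lambda v:np.concatenate([proj(c,st(v,P))-q for c,P,q in obs(v)])
s=least_squares(f,[.6,0,1.5,.7,-.1,.02],loss="soft_l1")
v=s.x;print(v.round(4));print(f(v).reshape(-1,2).round(1))
cov=np.linalg.inv(s.jac.T@s.jac);print(np.sqrt(np.diag(cov)).round(4))
for n,P in(("tab",tab(v[4])),("tabDC",tab(.323)),("tabend",tab(.65)),("pad",pad(v[3])),("pad0",pad(0)),("pivot",np.array([-.087,-.057,.111]))):print(n,st(v,P).round(4), proj("top",st(v,P)).round(1))
E
```

```text
[ 0.5288  0.0362  1.3079  0.7935 -0.007   0.0167]
[[-0.   0.5]
 [-1.1 -1.3]
 [-2.2  1.8]
 [-0.3  0.1]
 [-2.2 -0.8]
 [-2.1  0. ]
 [-0.5  1. ]
 [-1.7 -2.6]
 [-0.5 -2. ]
 [-0.2 -2.1]]
[0.0022 0.0021 0.011  0.0472 0.0575 0.003 ]
tab [ 0.54   -0.1412  0.1389] [373.2 206.7]
tabDC [ 0.5388 -0.1457  0.111 ] [373.8 208.2]
tabend [ 0.54   -0.1413  0.0834] [371.4 209. ]
pad [0.5626 0.162  0.2374] [268.3 195.4]
pad0 [0.5807 0.2293 0.099 ] [251.4 196.4]
pivot [ 0.5612 -0.0626  0.111 ] [346.3 201.2]
```

Emit:
arm_command --pt "0 0 -0.05 0" --pt "0 0 -0.1 0" --pt "-0.033 -0.036 -0.1 0.09" --pt "-0.066 -0.072 -0.1 0.18" --pt "-0.099 -0.108 -0.1 0.27" --pt "-0.132 -0.144 -0.1 0.365" --pt "-0.165 -0.18 -0.1 0.455" --pt "-0.198 -0.216 -0.1 0.55" --pt "-0.231 -0.252 -0.1 0.64" --pt "-0.264 -0.288 -0.1 0.73" --pt "-0.297 -0.324 -0.1 0.82" --pt "-0.33 -0.36 -0.1 0.915" --pt "-0.363 -0.396 -0.1 1.005" --pt "-0.396 -0.432 -0.1 1.1" --pt "-0.429 -0.468 -0.1 1.19" --pt "-0.462 -0.504 -0.1 1.28" --pt "-0.495 -0.54 -0.1 1.37" --pt "-0.53 -0.58 -0.1 1.465" --pt "-0.558 -0.61 -0.1 1.55" --pt "-0.558 -0.61 -0.1 1.55" --hand 1

```text
clock: 3.1
position: [0.5404, -0.1437, 0.4024]
tcp_rot: [3.141, 0.002, 1.305]
ft_force: [-0.2, 0.0, -0.2]
opening: 0.0005
```

```bash
python3 - <<'E'
from fit import *
from scipy.optimize import least_squares
S=lambda u,v:np.array([u/3.7+220,v/3.7+120]);T=lambda u,v:np.array([u/4+230,v/4+130])
f=lambda X:np.concatenate([proj("scene",X)-S(148,185),proj("top",X)-T(577,312)])
s=least_squares(f,[.54,-.14,.15]);print(s.x.round(4),s.fun.round(2))
from bench import r,imaging
import cv2
for c,(a,b,x,y) in(("scene",(60,260,180,420)),("top",(100,300,230,470))):
    cv2.imwrite(f"pics/{c}1.png",cv2.resize(imaging.camera(c)[a:b,x:y,::-1],None,fx=3,fy=3))
st_=r.state();print(st_["position"],st_["tcp_rot"],st_["opening"],st_["ft_force"])
p=st_["position"];print(proj("scene",p-[0,0,.08]),proj("top",p-[0,0,.08]))
E
```

```text
[ 0.536  -0.1432  0.138 ] [-0.41 -0.03 -0.4   0.07]
[ 0.53999033 -0.14043221  0.40233643] [-3.14073688e+00 -4.40750689e-05  1.31022835e+00] 0.0005558197325851537 [ 0.34810824  0.65884232 -0.7708083 ]
[256.88524439 114.80987319] [379.66948136 197.9792203 ]
```

View pics/scene1.png

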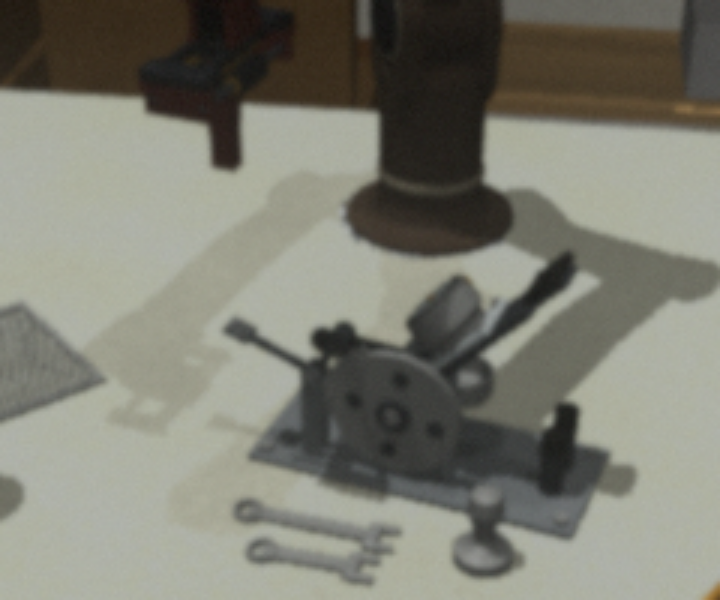

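View pics/top1.png

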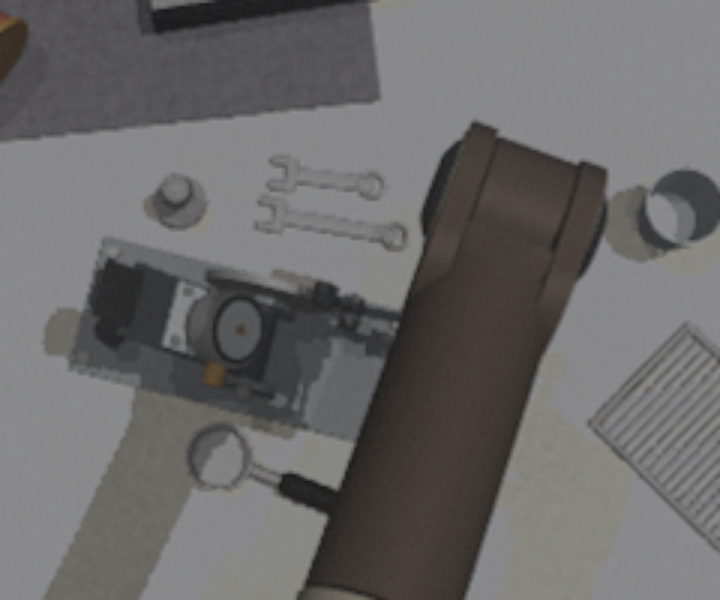

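Emit:
arm_command --pt "-0.001 -0.001 0.025 0" --pt "-0.003 -0.002 0.055 0" --pt "-0.003 -0.002 0.085 0" --pt "-0.003 -0.002 0.115 0" --pt "-0.003 -0.002 0.14 0" --pt "-0.003 -0.002 0.155 0" --pt "-0.003 -0.002 0.155 0"

```text
clock: 4.08
position: [0.5368, -0.1416, 0.2469]
tcp_rot: [-3.139, -0.0, 1.312]
ft_force: [-0.5, -0.7, 0.2]
opening: 0.0005
```

```bash
cat > look.py <<'E'
import sys,cv2
from fit import *
from bench import r,imaging
a,b,x,y=(120,260,220,400)
cv2.imwrite(f"pics/{sys.argv[1]}.png",cv2.resize(imaging.camera("scene")[a:b,x:y,::-1],None,fx=4.2,fy=4.2,interpolation=cv2.INTER_CUBIC))
s=r.state();p=s["position"];print(p.round(4),s["tcp_rot"].round(3),s["ft_force"].round(1),s["clock"],(proj("scene",p-[0,0,.08])-[220,120])*4.2)
E
python3 look.py s2
```

```text
[ 0.5373 -0.1422  0.2477] [-3.141 -0.     1.311] [-0.7  0.6  0.7] 4.125 [165.23740937 175.43508362]
```

View pics/s2.png

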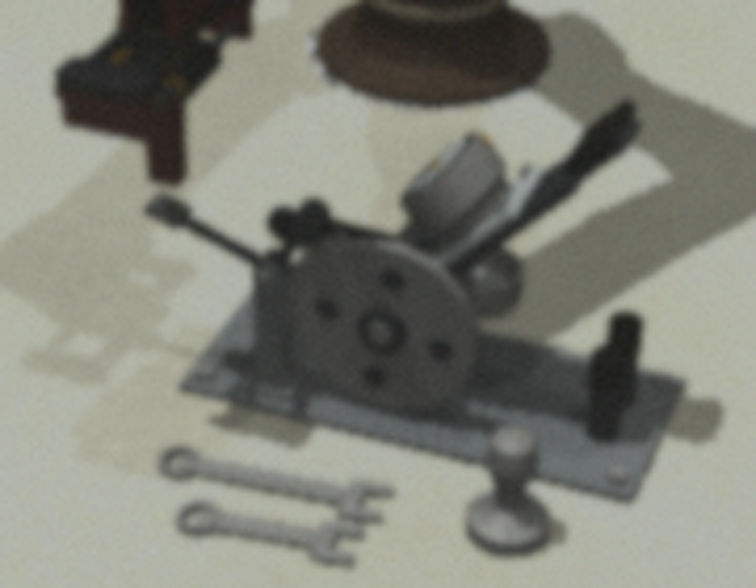

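Emit:
arm_command --pt "0 0 0.007 0" --pt "0 0 0.014 0" --pt "0 0 0.019 0" --pt "0 0 0.023 0" --pt "0 0 0.027 0" --pt "0 0 0.031 0" --pt "0 0 0.035 0" --pt "0 0 0.039 0" --pt "0 0 0.042 0" --pt "0 0 0.042 0"

```text
clock: 5.38
position: [0.5371, -0.1421, 0.2055]
tcp_rot: [-3.14, -0.0, 1.311]
ft_force: [-0.7, -0.8, 0.3]
opening: 0.0002
```

```bash
python3 look.py s3
```

```text
[ 0.5372 -0.1421  0.2056] [-3.141 -0.     1.311] [ 0.3 -0.4  1.2] 5.425 [168.36840764 225.32245335]
```

View pics/s3.png

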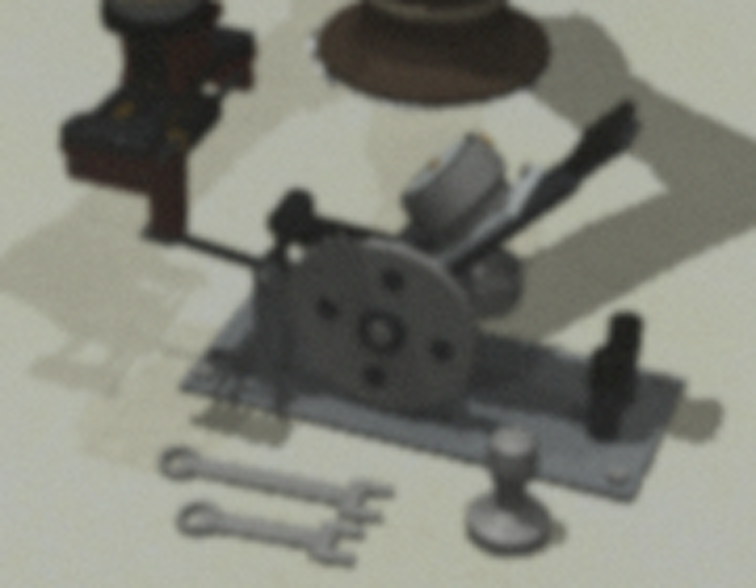

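Emit:
arm_command --pt "0 0 0.003 0" --pt "0 0 0.006 0" --pt "0 0 0.009 0" --pt "0 0 0.012 0" --pt "0 0 0.015 0" --pt "0 0 0.018 0" --pt "0 0 0.021 0" --pt "0 0 0.024 0" --pt "0 0 0.027 0" --pt "0 0 0.029 0" --pt "0 0 0.029 0" --pt "0 0 0.029 0" --pt "0 0 0.029 0"

```text
clock: 7.05
position: [0.5372, -0.1421, 0.1768]
tcp_rot: [-3.141, -0.0, 1.311]
ft_force: [0.2, 1.0, 0.1]
opening: 0.0005
```

```bash
python3 look.py s4
```

```text
[ 0.5372 -0.1421  0.1767] [-3.141 -0.     1.311] [ 0.1 -0.7 -0.2] 7.1 [170.38034869 258.68261588]
```

View pics/s4.png

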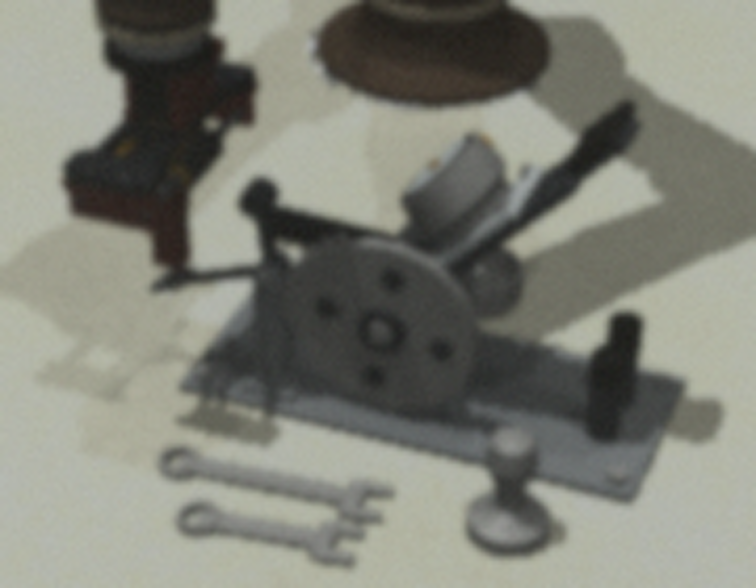

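Emit:
arm_command --pt "0 0 -0.01 0" --pt "0 0 -0.03 0" --pt "0 0 -0.06 0" --pt "0 0 -0.1 0" --pt "0 0 -0.14 0" --pt "0 0 -0.18 0" --pt "0 0 -0.22 0" --pt "0 0 -0.24 0" --pt "0 0 -0.24 0"

```text
clock: 8.22
position: [0.5376, -0.1428, 0.4185]
tcp_rot: [3.139, -0.001, 1.311]
ft_force: [-0.1, 0.9, -0.5]
opening: 0.0006
```

```bash
python3 look.py s5; python3 - <<'E'
from fit import *
import cv2
from bench import imaging
im={"scene":cv2.imread("pics/scene0.png"),"top":imaging.camera("top")[:,:,::-1].copy()}
v=np.array([.5288,.0362,1.3079])
for c,(a,b,x,y) in(("scene",(130,190,330,400)),("top",(165,225,235,305))):
    rows=[]
    big=cv2.resize(im[c][a:b,x:y],None,fx=8,fy=8,interpolation=cv2.INTER_CUBIC)
    big=np.clip(big.astype(float)*1.6,0,255).astype(np.uint8)
    o=big.copy()
    for A,col in((.74,(0,0,255)),(.79,(0,255,0)),(.84,(255,0,0))):
        R=np.array([[np.cos(A),0,-np.sin(A)],[0,1,0],[np.sin(A),0,np.cos(A)]])
        q=[(proj(c,st(v,pad(A)+R@np.array([i*.022,j*.027,0])))-[x,y]+.5)*8 for i,j in((1,1),(1,-1),(-1,-1),(-1,1))]
        cv2.polylines(o,[np.int32(q)],True,col,1)
    cv2.imwrite(f"pics/pad_{c}.png",o)
E
```

```text
[ 0.5373 -0.1424  0.4171] [ 3.141e+00 -1.000e-03  1.311e+00] [ 0.3 -0.4 -0.9] 8.275 [151.59824147 -44.26165581]
```

View pics/pad_scene.png

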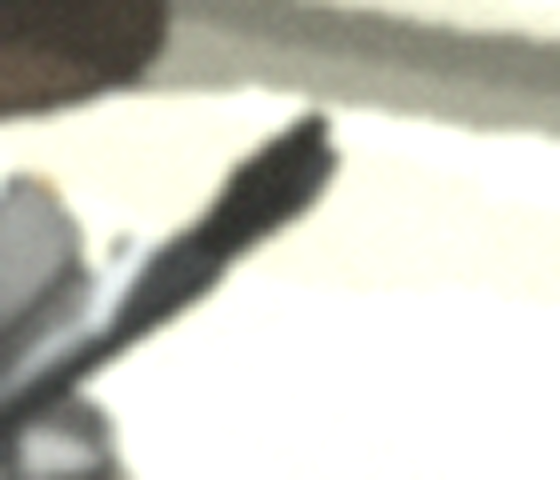

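View pics/pad_top.png

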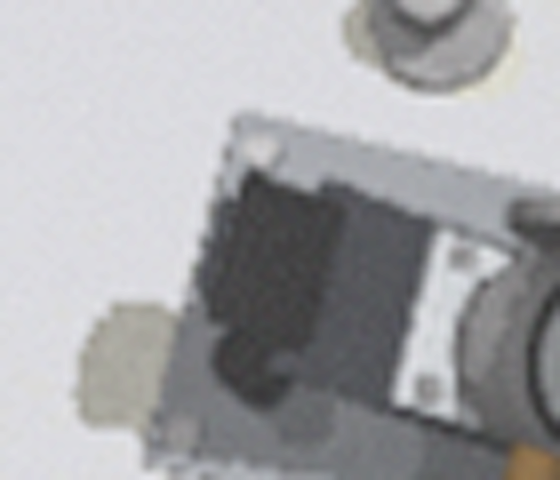

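View pics/s5.png

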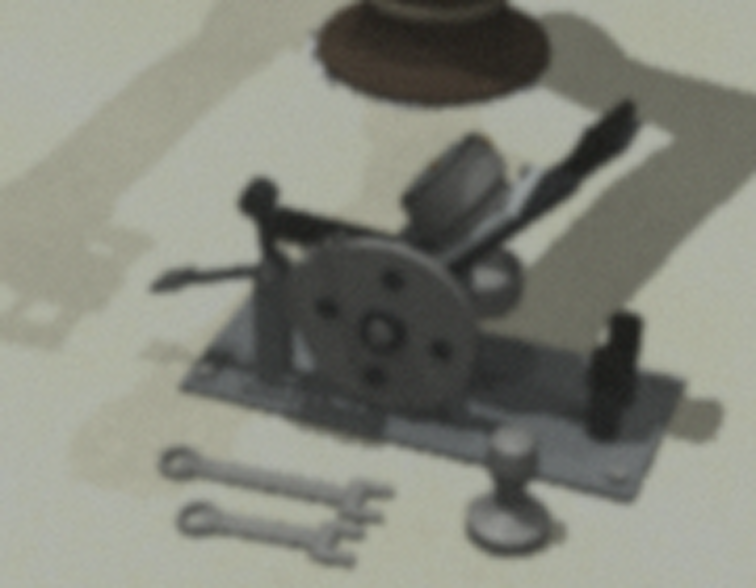

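```bash
cat > ov.py <<'E'
from fit import *
import cv2,sys
from bench import imaging
def ov(v,As,tag):
    im={"scene":cv2.imread("pics/scene0.png"),"top":cv2.imread("pics/top0.png")}
    out=[]
    for c,(x,y) in(("scene",(330,130)),("top",(235,165))):
        o=cv2.resize(im[c][y:y+60,x:x+50],None,fx=8,fy=8,interpolation=cv2.INTER_CUBIC)
        o=np.clip(o.astype(float)*1.6,0,255).astype(np.uint8)
        for A,col in zip(As,((0,0,255),(0,255,0),(255,100,0))):
            R=np.array([[np.cos(A),0,-np.sin(A)],[0,1,0],[np.sin(A),0,np.cos(A)]])
            q=[(proj(c,st(v,pad(A)+R@np.array([i*.022,j*.027,0])))-[x,y]+.5)*8 for i,j in((1,1),(1,-1),(-1,-1),(-1,1))]
            cv2.polylines(o,[np.int32(q)],True,col,1)
        out.append(o)
    cv2.imwrite(f"pics/ov{tag}.png",np.hstack(out))
E
python3 -c "
from ov import *
ov(np.array([.5288,.0362,1.3079]),(.7,.77,.84),'a')"
```

```text
(no output)
```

View pics/ova.png

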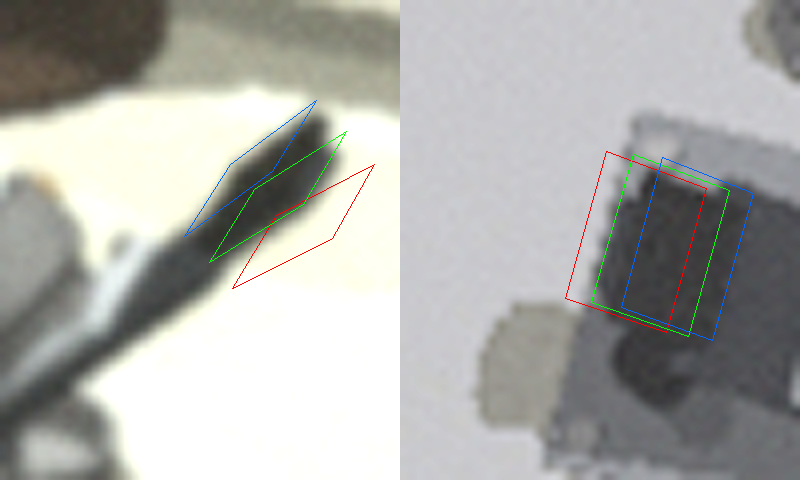

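Emit:
arm_command --pt "0.015 -0.003 0 0" --pt "0.04 -0.008 0 0" --pt "0.07 -0.014 0 0" --pt "0.1 -0.02 0 0" --pt "0.13 -0.025 0 0" --pt "0.16 -0.031 0 0" --pt "0.19 -0.037 0 0" --pt "0.22 -0.043 0 0" --pt "0.25 -0.049 0 0" --pt "0.275 -0.053 0 0" --pt "0.289 -0.056 0.015 0" --pt "0.289 -0.056 0.035 0" --pt "0.289 -0.056 0.05 0" --pt "0.289 -0.056 0.05 0" --pt "0.289 -0.056 0.05 0"

```text
clock: 10.2
position: [0.5573, 0.1511, 0.367]
tcp_rot: [-3.141, -0.001, 1.31]
ft_force: [-0.5, -0.4, -0.4]
opening: 0.0002
```

```bash
python3 look.py s6; python3 -c "
from bench import imaging;import cv2
cv2.imwrite('pics/s6b.png',cv2.resize(imaging.camera('scene')[60:210,280:420,::-1],None,fx=4,fy=4,interpolation=cv2.INTER_CUBIC))"
```

```text
[0.5574 0.1512 0.3672] [-3.141e+00 -1.000e-03  1.311e+00] [ 0.1 -0.  -0.3] 10.25 [590.58757047  66.98812724]
```

View pics/s6b.png

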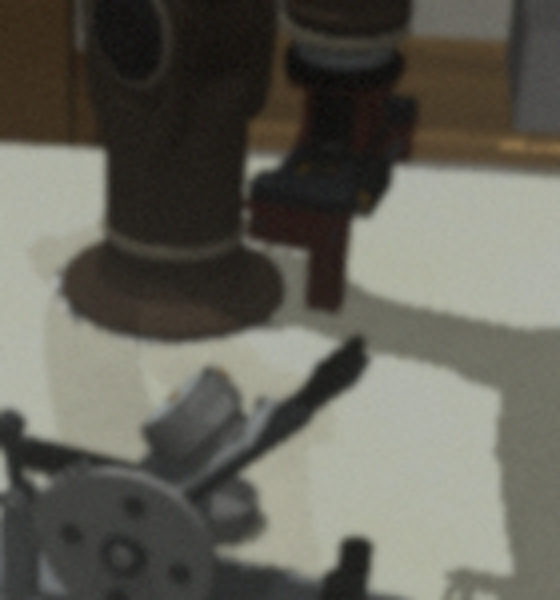

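```bash
python3 - <<'E'
from fit import *
for a in np.arange(.8,-.01,-.04):
    p=pad(max(a,0));print(round(a,2),round((p[0]-.01-.1187),4),round(.2872-p[2],4))
E
```

```text
0.8 0.0006 0.049
0.76 0.0066 0.0543
0.72 0.0124 0.0598
0.68 0.018 0.0656
0.64 0.0234 0.0715
0.6 0.0285 0.0777
0.56 0.0333 0.0841
0.52 0.0379 0.0907
0.48 0.0422 0.0974
0.44 0.0463 0.1043
0.4 0.0501 0.1114
0.36 0.0535 0.1186
0.32 0.0567 0.126
0.28 0.0596 0.1335
0.24 0.0622 0.1411
0.2 0.0645 0.1487
0.16 0.0665 0.1565
0.12 0.0682 0.1644
0.08 0.0695 0.1723
0.04 0.0706 0.1802
-0.0 0.0713 0.1882
```

Emit:
arm_command --pt "0 0 0.007 0" --pt "0 0 0.015 0" --pt "0 0 0.023 0" --pt "0 0 0.03 0" --pt "0 0 0.035 0" --pt "0 0 0.039 0" --pt "0 0 0.042 0" --pt "0 0 0.045 0" --pt "0 0 0.048 0" --pt "0 0 0.048 0"

```text
clock: 11.55
position: [0.5581, 0.151, 0.3203]
tcp_rot: [3.14, -0.002, 1.31]
ft_force: [0.5, -1.1, 5.3]
opening: 0.0007
```

```bash
python3 look.py s7
```

```text
[0.5581 0.151  0.3203] [ 3.14e+00 -2.00e-03  1.31e+00] [ 1.  -1.8  5.2] 11.6 [585.24077429 129.76044622]
```

View pics/s7.png

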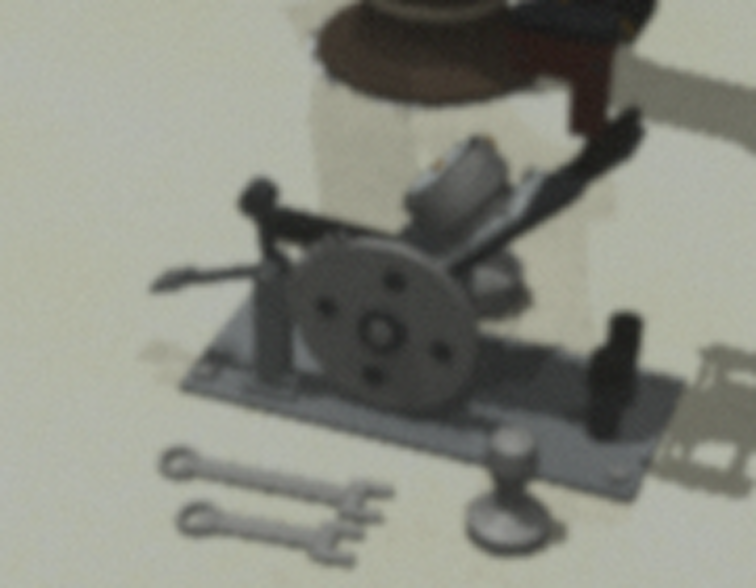

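Emit:
arm_command --pt "0.003 0 0.005 0" --pt "0.006 0 0.008 0" --pt "0.009 0 0.0105 0" --pt "0.012 0 0.013 0" --pt "0.015 0 0.016 0" --pt "0.0175 0 0.019 0" --pt "0.0205 0 0.022 0" --pt "0.023 0 0.025 0" --pt "0.0255 0 0.028 0" --pt "0.028 0 0.031 0" --pt "0.0305 0 0.034 0" --pt "0.033 0 0.0375 0" --pt "0.0355 0 0.0405 0" --pt "0.0375 0 0.044 0" --pt "0.0395 0 0.047 0" --pt "0.042 0 0.0505 0" --pt "0.044 0 0.054 0" --pt "0.046 0 0.0575 0" --pt "0.048 0 0.061 0" --pt "0.05 0 0.0645 0"

```text
clock: 14.1
position: [0.5714, 0.1985, 0.2563]
tcp_rot: [3.139, -0.002, 1.31]
ft_force: [-1.9, -3.1, 4.7]
opening: 0.0006
```

```bash
python3 look.py s8
```

```text
[0.5713 0.1988 0.2559] [ 3.14e+00 -2.00e-03  1.31e+00] [-0.5 -3.2  3.8] 14.15 [648.33461691 226.63962502]
```

View pics/s8.png

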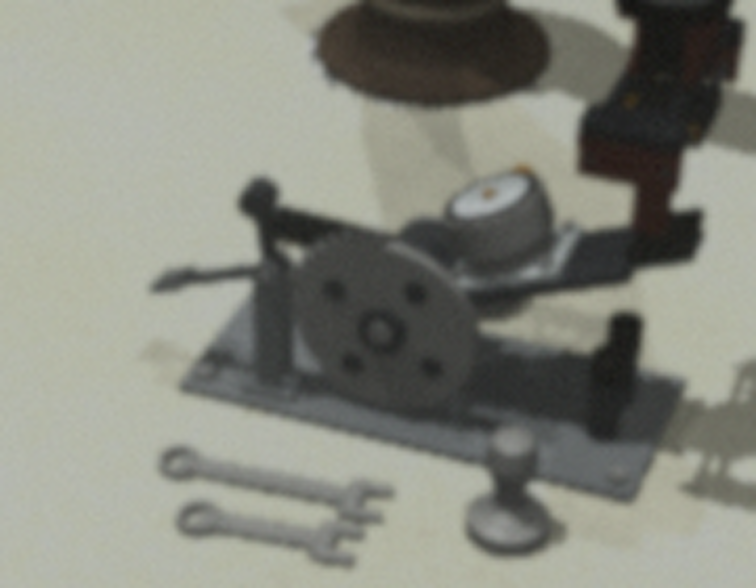

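Emit:
arm_command --pt "0.002 0 0.004 0" --pt "0.0035 0 0.008 0" --pt "0.005 0 0.0115 0" --pt "0.0065 0 0.015 0" --pt "0.008 0 0.0185 0" --pt "0.0095 0 0.0225 0" --pt "0.011 0 0.026 0" --pt "0.012 0 0.03 0" --pt "0.0135 0 0.034 0" --pt "0.0145 0 0.0375 0" --pt "0.0155 0 0.0415 0" --pt "0.0165 0 0.0455 0" --pt "0.0175 0 0.0495 0" --pt "0.018 0 0.053 0" --pt "0.019 0 0.057 0" --pt "0.0195 0 0.061 0" --pt "0.02 0 0.0645 0" --pt "0.0205 0 0.067 0" --pt "0.0205 0 0.069 0" --pt "0.021 0 0.071 0"

```text
clock: 16.65
position: [0.5767, 0.2186, 0.1851]
tcp_rot: [3.14, -0.001, 1.309]
ft_force: [-2.5, -2.8, 5.3]
opening: 0.0003
```

Emit:
arm_command --pt "0 0 0.0015 0" --pt "0 0 0.003 0" --pt "0 0 0.0045 0" --pt "0 0 0.006 0" --pt "0 0 0.0075 0" --pt "0 0 0.0075 0"

```text
clock: 17.4
position: [0.5768, 0.2188, 0.1793]
tcp_rot: [3.14, -0.003, 1.31]
ft_force: [-6.5, -1.4, 16.0]
opening: 0.0004
```

```bash
python3 look.py s9
```

```text
[0.5768 0.2189 0.1793] [ 3.14e+00 -3.00e-03  1.31e+00] [-6.6 -1.7 16.1] 17.45 [667.47688785 325.05410576]
```

View pics/s9.png

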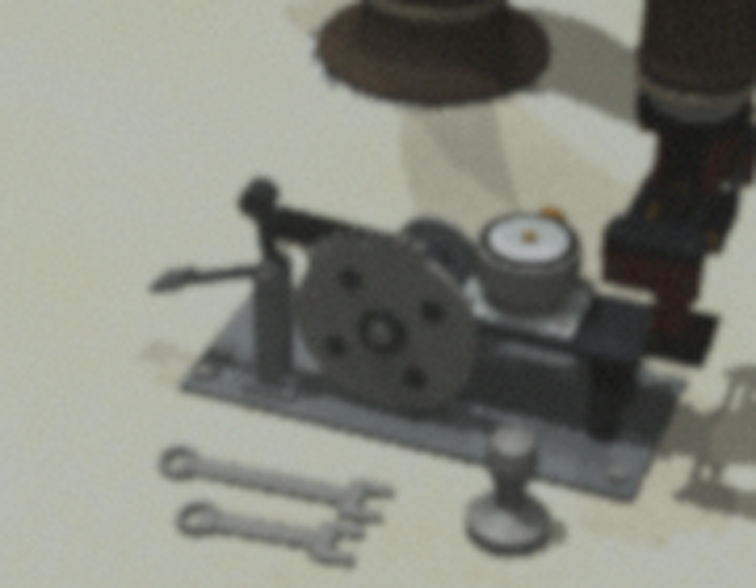

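Emit:
arm_command --pt "0 0 0.002 0" --pt "0 0 0.0035 0" --pt "0 0 0.0035 0" --pt "0 0 0.0035 0"

```text
clock: 17.95
position: [0.5769, 0.2187, 0.1791]
tcp_rot: [3.141, -0.005, 1.309]
ft_force: [-10.9, -4.6, 30.4]
opening: 0.0005
```

Emit:
arm_command --pt "0 0 -0.003 0" --pt "0 0 -0.008 0" --pt "0 0 -0.02 0" --pt "0 0 -0.04 0" --pt "0 0 -0.07 0" --pt "0 0 -0.1 0" --pt "0 0 -0.14 0" --pt "0 0 -0.18 0" --pt "0 0 -0.2 0" --pt "0 0 -0.2 0"

```text
clock: 19.2
position: [0.5771, 0.2177, 0.3816]
tcp_rot: [3.138, -0.008, 1.309]
ft_force: [-0.6, -0.0, 0.0]
opening: 0.0007
```

```bash
python3 look.py s10; python3 -c "
from bench import imaging;import cv2
cv2.imwrite('pics/s10t.png',imaging.camera('top')[:,:,::-1])"
```

```text
[0.5766 0.2177 0.38  ] [ 3.14  -0.006  1.309] [-0.7 -0.2 -0.3] 19.25 [694.79081187  70.46945601]
```

View pics/s10.png

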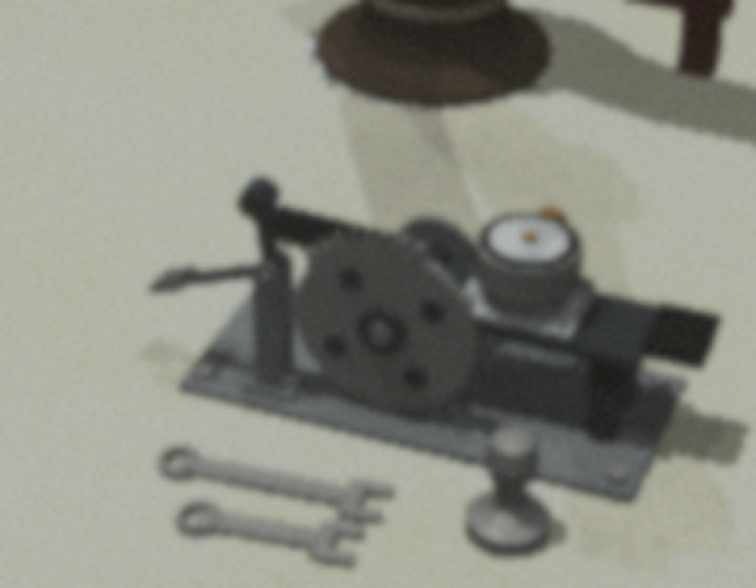

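View pics/s10t.png

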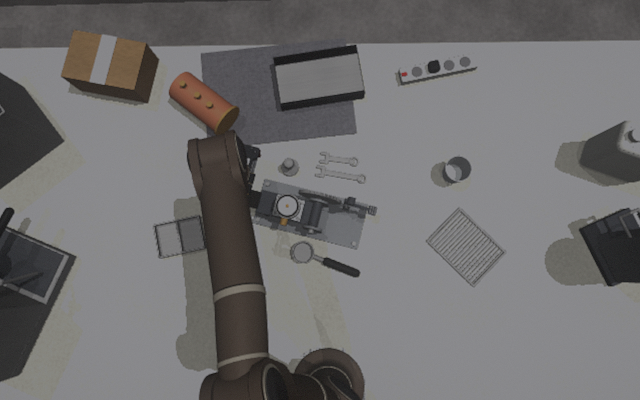

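The pictures show the arm flat (pad at about (685,335) in the crop) and the pawl tipped back (tab at about (172,280)). The tools are where they were, and the gripper is clear.

```bash
python3 -c "
from bench import r
print(r.hand_in())"
```

```text
the job is handed in; nothing more can be done
None
```

The stand is lowered and handed in at about 19 s: the pawl is tipped back clear of the teeth and the arm lies flat on its rests.

- **Pawl:** I pressed the thumb tab down with the closed fingertips until the pawl fell over to its stop. It stayed there after the fingers left, and every later picture shows it still tipped back.
- **Arm:** I pushed it down by the rubber pad along its arc, at about 30 mm/s. The readings during the push were about 4–5 N.
- **Fully down:** The fingertips stopped at 99 mm, the flat height for the pad. At the last press the vertical force rose to 30 N with only 0.2 mm more travel. That is fingertip force on the pad, with 11 N sideways as well. The gripper's body touched nothing that I could see.
- **Last checks:** The wrist force was back near zero and the gripper hung about 200 mm above the pad. The tools and parts looked unmoved in the pictures, though the robot hid part of the view from above.

No check failed. One small disagreement: my fit of the stand's position was off by a few pixels (a few mm), and the fingertips still landed on both the tab and the pad.

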